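# Measure the plate gap of a texture tester with a taper gauge

## Robot

A 6-joint arm with a two-finger parallel gripper is mounted at the origin on the work surface. World frame = base frame: x ahead of the robot, y to its left, z up, the work surface at z = 0. Lengths are in m, angles in rad, forces in N, time in s.
With the tool pointing down it reaches from about 0.3 to 0.825 m from the base axis. Payload 5.4 kg.
Tool frame: the origin (TCP) lies midway between the tips of the shut fingers; the grasp point (between the pads) lies 19 mm behind it (bot.grip_depth is the distance from the TCP to the grasp point, in m); y points along the fingers, x is the direction in which the jaws open and shut, and the axes are right-handed (so a half turn about y gives the same grasp; the last joint's range is limited). The gripper opens to 92 mm and grips with 3 to 60 N. Pads are 20 mm wide; open, the fingers measure 128 mm over their backs; the gripper's body (75 mm by 189 mm) begins 69 mm behind the grasp point.
Start: joints at [-1.555, 0.158, 1.597, -0, 1.386, -0.21], TCP at [0.129, -0.56, 0.215] pointing down, gripper open.
Joint ranges: [-2.91, 2.91], [-0.94, 2.29], [0.18, 2.7], [-1.29, 4.43], [0.17, 2.64], [-3, 3]. Speed limits (rad/s): [2.57, 2.57, 3.14, 3.14, 3.14, 3.14].

## Interface

Orientations are given as a unit quaternion [w, x, y, z].
In Python, from bench import monitor, imaging, workorder, bot gives the robot as it stands. The module is installed in compiled form; this text tells all that it offers.
- The arm moves only by the shell command python3 -m inch 'ROWS' [FORCE]. ROWS is JSON, one flat list of numbers, 7 for each row, row after row: the shift along the tool's x, y, z in m, then the turn, a rotation vector about the tool's x, y, z in degrees, then the opening, from -1 (shut) to 1 (fully open). In form: [x, y, z, rx, ry, rz, jaw, x, y, z, rx, ry, rz, jaw, ...]. A call has exactly 10 rows; each row is the pose to reach, as a shift and turn from the pose commanded when the call began, along the tool's axes at that moment; what a row does not reach only later rows make up. A row lasts 1/12 s, in which the tool goes at most 41.7 mm and 7.16 degrees, less where a joint would pass 70% of its speed; a pose out of reach is approached as far as the arm can. A call with a gripper value outside its range is refused whole. The fingers move at their own pace and stop on an object; FORCE is the grip in N (left out, the last holds). Time passes only in rows, so rows that repeat a pose let the fingers close, or fill a call up. It gives the time, the measured TCP pose, the force and the opening at its end, in the units of the state.
- monitor.state(): the state, without advancing time (a new reading comes with each control period).
- imaging.snapshot(name): name is "scene" or "top"; returns the picture (420x560x3 uint8, red, green, blue); there is no depth.
- imaging.get_calibration(name): a dict with "fx", "fy", "cx", "cy" (pixels), "dist" ([k1, k2, p1, p2, k3] as OpenCV has them; the pictures are not rectified), "pose" (4x4, takes a point from camera to world coordinates). Camera axes: x right, y up, looking along -z (the intrinsics and any distortion apply to the point x, -y, -z); pixel columns grow to the right and rows downward; lengths in m; the calibration is good to about 2 mm. A picture is of the moment at which its call begins. get_calibration takes no time and is no camera call.
- workorder.finish_job(): hands the job in, once; it reports no verdict.
The state is a dict: "time": time; "qpos": joint angles; "qvel": joint speeds; "joint_torque": joint torques, N m; "ee_pos": TCP position; "orientation": TCP orientation; "contact_force": force on the tool from outside, world axes, zero at the start; "ft_torque": the same for the moment, N m; "grip_width": finger opening in m.
Only numpy, scipy, OpenCV 4.12 (cv2) and the standard library are available. Lean on these libraries where they do the work, as an engineer would, in place of code of your own. Each camera call takes 0.05 s, during which the arm holds its last target.

## Task

Pick up the steel taper gauge from the tool mat by its handle and, from the open front of the texture tester, slide its blade straight in between the two compression plates, flat side down on the lower plate, until it just drags snugly against both plates. Do not force it and leave the other things where they are; finish still gripping the handle and holding the blade steady at that depth, so that the gap can be read off it.

Things in the scene. Friction and masses are not known exactly. Their poses are not given: they have to be found in the camera images.
- gauge: taper gauge, 140 g, loose on the mat, flat side down: black handle 75 long x 16 wide x 26 high, steel bolster 10 x 16 x 18, steel wedge blade 90 long x 16 wide with dark graduation lines on its top. One flat underside. Origin: underside of the handle, midway along it; x to the blade tip, y across, z up. Handle x -37.5 to 37.5 mm, blade x 47 to 137
- gauge_tip (a point): tip of the gauge's blade, mid-width, on the flat underside. The blade's top slopes evenly, 1 in 10, from 2 mm thick at the tip to 11 mm thick at the bolster. Steel on steel, friction about 0.6. Snug is a drag of some 3 to 6 N; past it the push rises by 1 to 3 N per mm
- tester: bench compression tester, fixed: white base box 58 high (x -90 to 230, y -105 to 105 mm), white column 475 high at the back, square steel lower plate 110 x 110 x 12 on a short pedestal. Origin: on the bench straight below the centre of the plates; x points from the open front to the column: the blade goes in along +x
- lower_plate (a point): centre of the lower plate's flat top, 85 mm above the bench; the plate reaches 55 mm from here to the front and sides
- crosshead: crosshead, rigid, locked: arm, round load cell and square steel upper plate 80 x 80 x 12, parallel to the lower one. Origin: centre of the upper plate's underside, axes as the tester's; the plate reaches 40 mm to the front and sides. Its height above lower_plate is the gap, 4.5 to 8 mm; the blade drags with its tip about 10 x (gap - 2 mm) past the upper plate's front edge
- mat: plain grey tool mat 280 x 220 x 3, fixed to the bench; origin at the centre of its underside. Gauge, palette knife and forceps lie on it side by side, about 95 mm apart, in any order, pointing roughly along mat +y
- palette_knife: bystander on the mat: palette knife 200 long with a wooden handle 90 x 20 x 16 and an even, thin, round-ended steel blade; origin under the middle of the handle
- forceps: bystander on the mat: steel forceps 160 long, 8 high; origin on the underside, 50 mm from the closed end
- weight: bystander: steel calibration weight with a knob, 34 diameter x 55 high; origin under its centre
- probe: bystander: spare aluminium cylinder probe, 25 diameter x 52 high, standing; origin under its centre
- petri_dish: bystander: closed clear petri dish with two yellow fruit slices, 90 diameter x 16 high; origin under its centre
- vial_a: bystander: amber vial with black cap, 28 diameter x 61 high; origin under its centre
- vial_b: bystander: a second such vial; origin under its centre

How it is judged:
By the outcome, as a careful person would: the job done as asked, in the order asked, and still so for the second after the job is handed in, while the arm keeps its last pose, push and grip.
It also fails if it takes over 54 s, if anything falls off the work surface, if the arm or the gripper's body presses on something with over 40 N, if the wrist force passes 120 N, or if a joint passes its speed limit or range.

## Working session

There is one attempt and no reset: what is moved stays moved. The work goes in short steps, Python scripts to look and compute and a shell command to move; the robot and the scene stay as the last step left them, time stands still between calls to the robot, and variables do not carry over. Pictures are saved under pics/ and viewed, and the job is handed in when it is done.

```bash
mkdir -p pics; python3 - <<'E'
from bench import monitor, imaging, bot
import cv2, numpy as np
print(monitor.state()); print(bot.grip_depth)
for n in("scene","top"):
    im=imaging.snapshot(n); cv2.imwrite(f"pics/{n}0.png",im[:,:,::-1]); 
    c=imaging.get_calibration(n); print(n,c)
E
```

```text
{'time': 0.0, 'qpos': array([-1.55509703e+00,  1.59031824e-01,  1.59820991e+00, -6.15391157e-06,
        1.38619677e+00, -2.10089078e-01]), 'qvel': array([ 4.40989342e-05,  1.37334298e-04, -1.71672491e-03, -4.17313345e-04,
       -1.88853249e-03,  8.41254147e-04]), 'joint_torque': array([ 7.95981596e-04, -3.85565722e+01, -3.22109985e+01,  7.01504457e-02,
        3.80155107e-02, -1.64754342e-04]), 'ee_pos': array([ 0.12870166, -0.55977745,  0.21363978]), 'orientation': array([ 0.5536471 , -0.55264168,  0.4409055 , -0.44007319]), 'contact_force': array([-0.13065111, -0.03196549, -0.2526818 ]), 'ft_torque': array([-0.00879848,  0.04173516, -0.0211246 ]), 'grip_width': 0.09153256139828897}
0.0187
scene {'fx': 520.0172418229694, 'fy': 520.0172418229694, 'cx': 283.5488070754115, 'cy': 211.35962936804353, 'dist': array([-0.12167177,  0.        ,  0.        ,  0.        ,  0.        ]), 'pose': array([[-0.06043484, -0.53867019,  0.84034639,  1.39628079],
       [ 0.99793234, -0.05105945,  0.03903827, -0.02170921],
       [ 0.02187887,  0.84096811,  0.54064217,  0.62577898],
       [ 0.        ,  0.        ,  0.        ,  1.        ]])}
top {'fx': 461.2691701776119, 'fy': 461.2691701776119, 'cx': 279.37816630949874, 'cy': 211.14312836474417, 'dist': array([-0.05242907,  0.        ,  0.        ,  0.        ,  0.        ]), 'pose': array([[-0.00904877,  0.99601111, -0.08876935,  0.49032762],
       [-0.99995759, -0.0088607 ,  0.00251243, -0.05906918],
       [ 0.00171585,  0.08878832,  0.99604904,  1.19425742],
       [ 0.        ,  0.        ,  0.        ,  1.        ]])}
```

```bash
python3 -m inch --help 2>&1 | head -5; ls
```

```text
invalid input: not JSON, or not a number
pics
```

View pics/scene0.png

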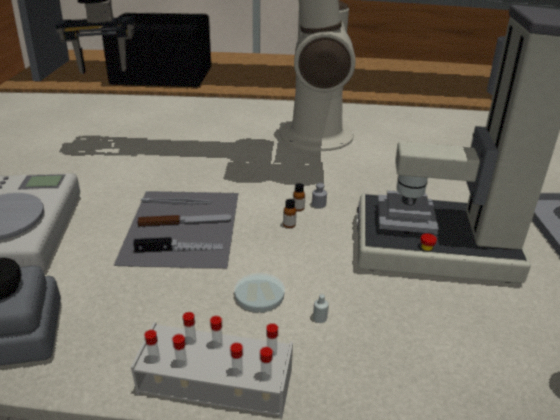

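View pics/top0.png

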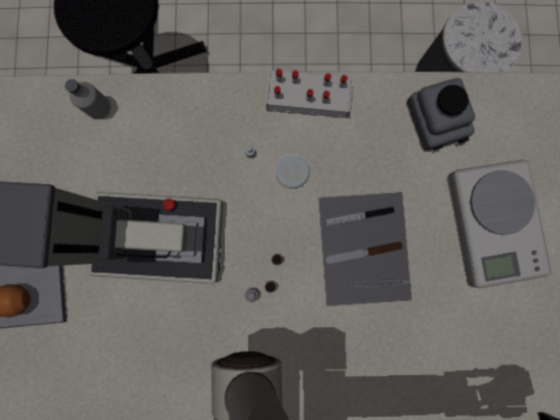

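The gauge (black handle) is nearest the scene camera on the mat, at scene ~(155,245) and top ~(380,213). Its blade points to world +y, toward the tester's open front. I'll enlarge both views.

```bash
python3 - <<'E'
import cv2
s=cv2.imread("pics/scene0.png");t=cv2.imread("pics/top0.png")
def c(im,x,y,w,h,k,n): cv2.imwrite(n,cv2.convertScaleAbs(cv2.resize(im[y:y+h,x:x+w],None,fx=k,fy=k,interpolation=cv2.INTER_CUBIC),alpha=1.5))
c(t,315,190,100,75,8,"pics/t_g.png")
c(s,115,185,130,90,6,"pics/s_g.png")
c(t,85,185,145,105,5.5,"pics/t_t.png")
c(s,345,130,190,150,4,"pics/s_t.png")
E
```

```text
(no output)
```

View pics/t_g.png

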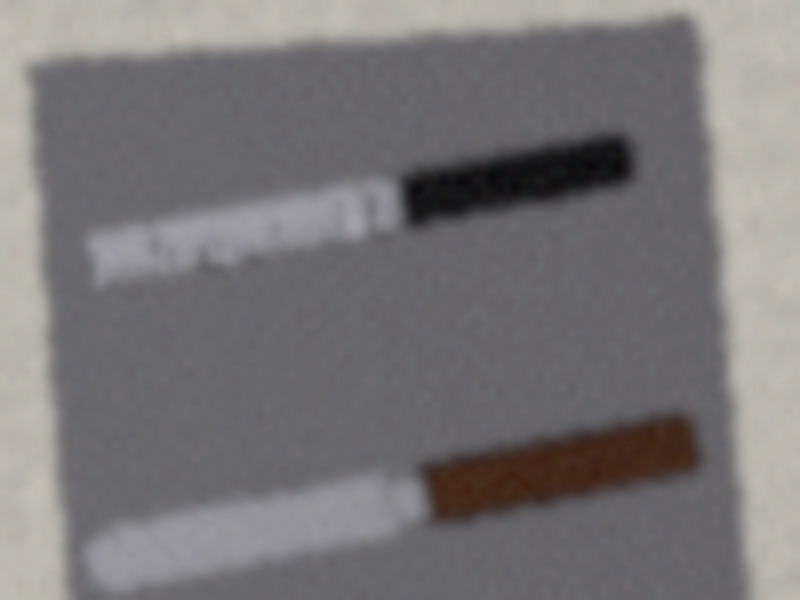

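View pics/s_g.png

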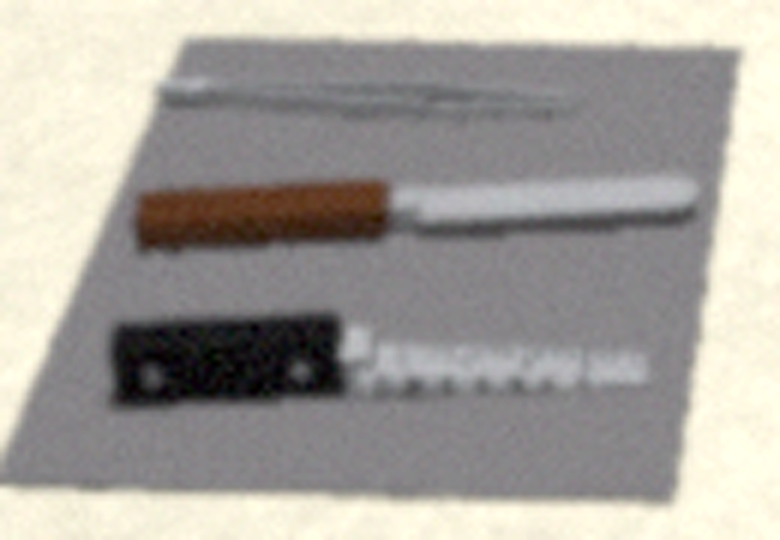

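View pics/t_t.png

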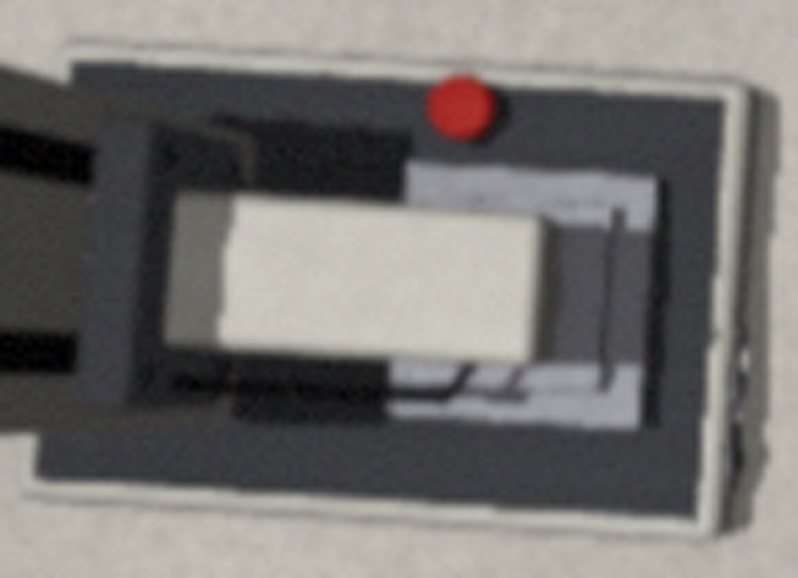

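View pics/s_t.png

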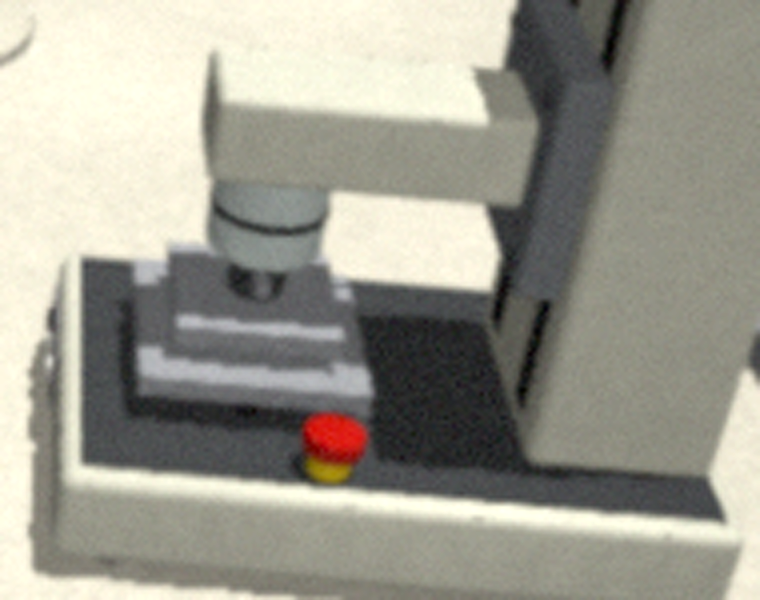

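Readings from the crops:
- **Gauge, top view:** handle corners (405,175), (630,135), (635,182) and (408,225); tip corners (88,235) and (97,285).
- **Tester, top view:** lower plate corners (410,160), (657,178), (640,428) and (388,418).

Next I'll fit poses to these.

```bash
cat > h.py <<'E'
import numpy as np, cv2
from bench import monitor, imaging, bot
from scipy.spatial.transform import Rotation as R
from scipy.optimize import least_squares
def K(c): return np.array([[c['fx'],0,c['cx']],[0,c['fy'],c['cy']],[0,0,1.]])
def uncrop(pts,ox,oy,k): return (np.array(pts,float)+.5)/k-.5+[ox,oy]
def world(name,px,z):
    c=imaging.get_calibration(name); px=np.array(px,float).reshape(-1,1,2)
    n=cv2.undistortPoints(px,K(c),c['dist']).reshape(-1,2)
    d=np.c_[n[:,0],-n[:,1],-np.ones(len(n))]@c['pose'][:3,:3].T; o=c['pose'][:3,3]
    s=(np.asarray(z)-o[2])/d[:,2]; return o+d*np.reshape(s,(-1,1))
def proj(name,P):
    c=imaging.get_calibration(name); q=(np.asarray(P)-c['pose'][:3,3])@c['pose'][:3,:3]
    q=q*[1,-1,-1]
    return cv2.projectPoints(q.reshape(-1,1,3),np.zeros(3),np.zeros(3),K(c),c['dist'])[0].reshape(-1,2)
def fit2d(body,W):
    f=lambda p: (np.c_[np.cos(p[2])*body[:,0]-np.sin(p[2])*body[:,1]+p[0],np.sin(p[2])*body[:,0]+np.cos(p[2])*body[:,1]+p[1]]-W[:,:2]).ravel()
    r=least_squares(f,[W[:,0].mean(),W[:,1].mean(),1.57]); return r.x,r.fun.reshape(-1,2)
E
python3 - <<'E'
from h import *
np.set_printoptions(precision=4,suppress=True)
mm=.001
# gauge top
px=uncrop([(405,175),(630,135),(635,182),(408,225),(88,235),(97,285)],315,190,8)
W=world("top",px,np.array([29,29,29,29,5,4.5])*mm)
# y across: x->world +y, y-> world -x
b=np.array([(37.5,-8),(-37.5,-8),(-37.5,8),(37.5,8),(137,-8),(137,8)])*mm
p,r=fit2d(b,W); print("gauge top",p,np.degrees(p[2]),"res mm\n",r*1e3)
px=uncrop([(112,405),(345,392),(115,325),(338,315),(648,383)],115,185,6)
W=world("scene",px,np.array([3,3,29,29,3])*mm)
b=np.array([(-37.5,-8),(37.5,-8),(-37.5,-8),(37.5,-8),(137,-8)])*mm
p,r=fit2d(b,W); print("gauge scene",p,np.degrees(p[2]),r*1e3)
px=uncrop([(410,160),(657,178),(640,428),(388,418)],85,185,5.5)
W=world("top",px,.085); b=np.array([(55,-55),(-55,-55),(-55,55),(55,55)])*mm
p,r=fit2d(b,W); print("plate top",p,np.degrees(p[2]),r*1e3)
px=uncrop([(745,85),(715,530),(68,45)],85,185,5.5)
W=world("top",px,.058); b=np.array([(-90,-105),(-90,105),(230,-105)])*mm
p2,r=fit2d(b[:2],W[:2]); print("base top",p2,np.degrees(p2[2]),r*1e3, W)
def tf(p,b): 
    b=np.array(b)*mm;c,s=np.cos(p[2]),np.sin(p[2]); return np.c_[c*b[:,0]-s*b[:,1]+p[0],s*b[:,0]+c*b[:,1]+p[1],b[:,2]]
for n,B in(("low",[(-55,-55,85),(55,-55,85),(-55,55,85),(55,55,85)]),("up",[(-40,-40,103),(40,-40,103),(-40,40,103),(-40,-40,91),(40,-40,91)])):
    q=proj("scene",tf(p,B)); print(n,((q-[345,130]+.5)*4-.5))
q=proj("scene",tf(p,[(-90,-105,58),(230,-105,58),(-90,105,58)])); print(((q-[345,130]+.5)*4-.5))
E
```

```text
gauge top [ 0.5899 -0.317   1.7395] 99.66756941018755 res mm
 [[-0.0427  1.3773]
 [ 0.4071 -0.2445]
 [-0.3304 -1.7979]
 [ 0.1178 -0.7594]
 [-0.2808  0.7177]
 [ 0.1291  0.7068]]
gauge scene [ 0.5858 -0.3166  1.7132] 98.15959746312632 [[-5.6083  0.6215]
 [-1.7972 -0.1417]
 [ 3.5225 -1.2776]
 [ 5.4402  1.3969]
 [-1.5572 -0.599 ]]
plate top [0.5256 0.1785 1.5049] 86.22506462281665 [[-1.4631  0.4963]
 [ 0.1824 -0.145 ]
 [-0.4485  0.1558]
 [ 1.7292 -0.5071]]
base top [0.527  0.1813 1.5053] 86.2446157234898 [[ 5.3292 -0.3498]
 [-5.3292  0.3498]] [[0.6205 0.085  0.058 ]
 [0.4216 0.098  0.058 ]
 [0.6418 0.3939 0.058 ]]
low [[136.0259 370.7652]
 [370.0559 391.1969]
 [130.1682 252.9605]
 [344.1469 271.1953]]
up [[171.5593 324.3617]
 [341.3185 339.0443]
 [164.8789 239.7856]
 [168.2908 345.6233]
 [336.9416 360.2694]]
[[ 55.3121 473.003 ]
 [750.8507 534.0781]
 [ 57.4394 243.8531]]
```

```bash
cat >> h.py <<'E'
def rel(target_pos,yawx,tilt=None):
    """shift (tool axes, mm) and rotvec(deg) to a tool with y down and x heading yawx (deg)"""
    s=monitor.state(); q=s['orientation']; C=R.from_quat([q[1],q[2],q[3],q[0]])
    x=np.array([np.cos(np.radians(yawx)),np.sin(np.radians(yawx)),0]);y=np.array([0,0,-1.]);z=np.cross(x,y)
    T=R.from_matrix(np.c_[x,y,z])
    return C.inv().apply(np.array(target_pos)-s['ee_pos'])*1e3,(C.inv()*T).as_rotvec(degrees=True)
def show():
    s=monitor.state(); q=s['orientation']; C=R.from_quat([q[1],q[2],q[3],q[0]]).as_matrix()
    np.set_printoptions(precision=4,suppress=True)
    print('t',round(s['time'],2),'pos',s['ee_pos'],'F',s['contact_force'].round(2),'T',s['ft_torque'].round(3),'w',round(s['grip_width'],4)); print('axes x,y,z:\n',C.T, 'yawx',np.degrees(np.arctan2(C[1,0],C[0,0])),'q',s['qpos'])
E
python3 - <<'E'
from h import *
show()
for y in (9,189): print(rel([0.589,-0.317,0.10],y))
E
```

```text
t 0.1 pos [ 0.1287 -0.5599  0.2138] F [0.11 0.28 0.36] T [0.013 0.007 0.024] w 0.092
axes x,y,z:
 [[ 0.2239 -0.9746 -0.0016]
 [-0.      0.0016 -1.    ]
 [ 0.9746  0.2239  0.0003]] yawx -77.06295700683926 q [-1.5551  0.159   1.5981  0.      1.3862 -0.2101]
(array([-133.4566,  114.1332,  502.9546]), array([ -0.0838, -86.063 ,  -0.0582]))
(array([-133.4566,  114.1332,  502.9546]), array([ 0.0593, 93.937 , -0.0854]))
```

```bash
python3 -m inch '[-0.013,0,0.04,0,-7,0,0.1, -0.026,0,0.08,0,-14,0,0.1, -0.039,0,0.12,0,-21,0,0.1, -0.052,0,0.16,0,-28,0,0.1, -0.065,0,0.2,0,-35,0,0.1, -0.078,0,0.24,0,-42,0,0.1, -0.091,0,0.28,0,-49,0,0.1, -0.104,0,0.32,0,-56,0,0.1, -0.117,0,0.36,0,-63,0,0.1, -0.13,0,0.4,0,-70,0,0.1]' 60; python3 -c "
from h import *
show();print(rel([0.589,-0.317,0.08],9))"
```

```text
time: 0.93
ee_pos: [0.4875, -0.3445, 0.2142]
orientation: [0.706, -0.706, 0.042, -0.041]
contact_force: [0.5, -0.9, 0.2]
grip_width: 0.0505
t 0.93 pos [ 0.4875 -0.3445  0.2142] F [ 0.54 -0.86  0.22] T [-0.095 -0.115 -0.054] w 0.0505
axes x,y,z:
 [[ 0.9932 -0.1168 -0.0006]
 [-0.0006  0.0005 -1.    ]
 [ 0.1168  0.9932  0.0004]] yawx -6.709978754824185 q [-0.8174  0.2154  1.5328 -0.0001  1.3942 -0.7003]
(array([ 97.7132, 134.1164,  39.0828]), array([ -0.0278, -15.71  ,  -0.0311]))
```

```bash
python3 -m inch '[0.02,0.03,0.008,0,-4,0,0.1, 0.045,0.06,0.018,0,-8,0,0.1, 0.07,0.09,0.028,0,-12,0,0.1, 0.098,0.12,0.039,0,-15.7,0,0.1, 0.098,0.134,0.039,0,-15.7,0,0.1, 0.098,0.134,0.039,0,-15.7,0,0.1, 0.098,0.134,0.039,0,-15.7,0,0.1, 0.098,0.134,0.039,0,-15.7,0,0.1, 0.098,0.134,0.039,0,-15.7,0,0.1, 0.098,0.134,0.039,0,-15.7,0,0.1]'; python3 - <<'E'
from h import *
show();print(rel([0.589,-0.317,0.08],9))
for n,(x,y,w,h) in (("scene",(95,150,160,120)),("top",(315,180,100,75))):
    im=imaging.snapshot(n)[:,:,::-1]; k=800/w
    cv2.imwrite(f"pics/{n}1.png",cv2.convertScaleAbs(cv2.resize(im[y:y+h,x:x+w],None,fx=k,fy=k,interpolation=cv2.INTER_CUBIC),alpha=1.5))
E
```

```text
time: 1.77
ee_pos: [0.5885, -0.321, 0.0832]
orientation: [-0.704, 0.706, 0.054, -0.052]
contact_force: [-0.7, 0.8, -0.4]
grip_width: 0.0506
t 1.77 pos [ 0.5885 -0.321   0.0832] F [-0.73  0.81 -0.44] T [ 0.028 -0.088  0.016] w 0.0506
axes x,y,z:
 [[ 0.9889  0.1488  0.0025]
 [ 0.0029 -0.0025 -1.    ]
 [-0.1487  0.9889 -0.0029]] yawx 8.554581313324789 q [-0.6791  0.5144  1.4184 -0.0001  1.2049 -0.8284]
(array([1.0894, 3.2197, 3.868 ]), array([ 0.1658, -0.4456,  0.1444]))
```

View pics/scene1.png

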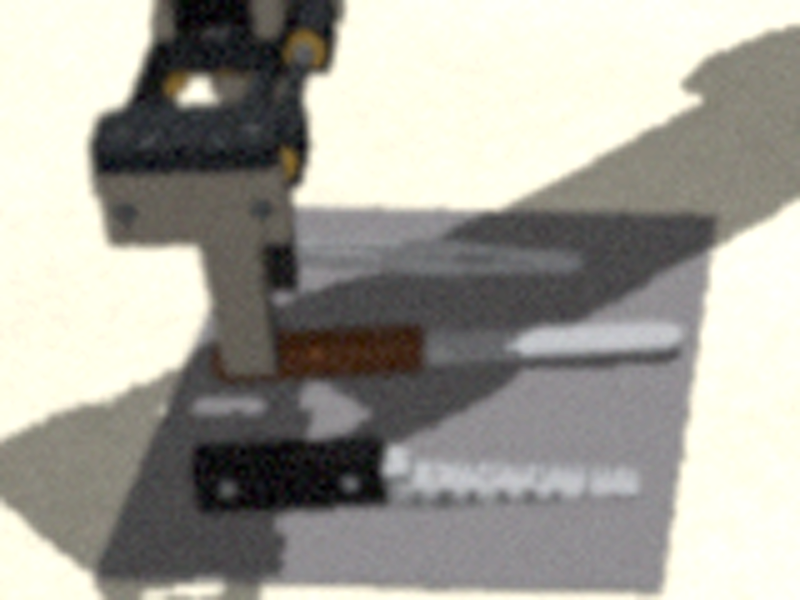

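View pics/top1.png

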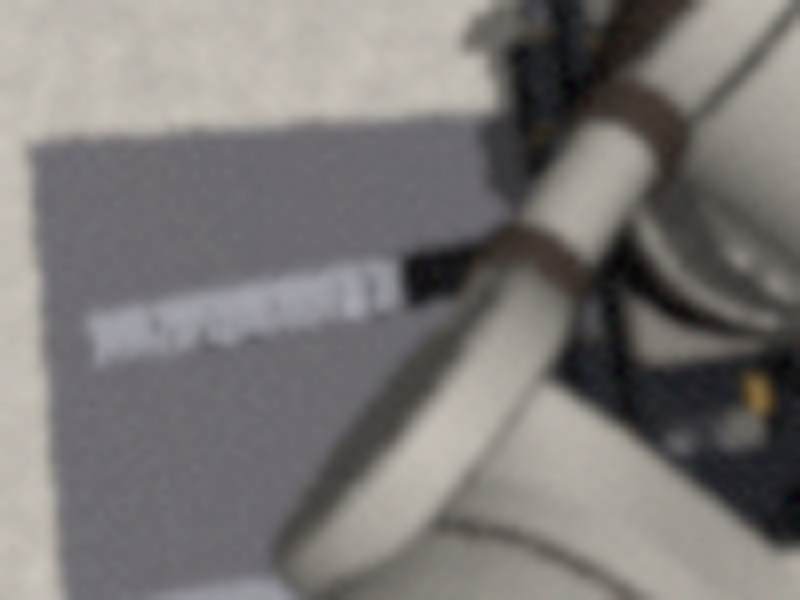

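The gripper is above the handle, with the near fingertip at crop (248,375) and the handle at (290,475). It lines up, so I'm descending.

```bash
python3 -m inch '[0,0.015,0,0,-0.3,0,0.1, 0,0.03,0,0,-0.3,0,0.1, 0,0.045,0,0,-0.3,0,0.1, 0,0.055,0,0,-0.3,0,0.1, 0,0.06,0,0,-0.3,0,0.1, 0,0.063,0,0,-0.3,0,0.1, 0,0.063,0,0,-0.3,0,0.1, 0,0.063,0,0,-0.3,0,0.1, 0,0.063,0,0,-0.3,0,0.1, 0,0.063,0,0,-0.3,0,0.1]'; python3 -c "
from h import *
show();print(rel([0.589,-0.317,0.007],9.3))"
```

```text
time: 2.7
ee_pos: [0.5887, -0.3199, 0.0186]
orientation: [-0.705, 0.705, 0.056, -0.055]
contact_force: [-1.1, -0.2, 0.5]
grip_width: 0.0503
t 2.7 pos [ 0.5887 -0.3199  0.0186] F [-1.1  -0.18  0.55] T [-0.04  -0.119  0.019] w 0.0503
axes x,y,z:
 [[ 0.9879  0.1554  0.0011]
 [ 0.0013 -0.001  -1.    ]
 [-0.1554  0.9879 -0.0012]] yawx 8.938707680089523 q [-0.6777  0.5968  1.4413  0.      1.1019 -0.8337]
(array([ 0.727 , 11.5485,  2.8771]), array([ 0.07  , -0.3613,  0.0642]))
```

```bash
python3 -m inch '[0.0003,0.004,0.001,0,-0.3,0,0.1, 0.0003,0.008,0.002,0,-0.3,0,0.1, 0.0003,0.011,0.002,0,-0.3,0,0.1, 0.0003,0.011,0.002,0,-0.3,0,0.1, 0.0003,0.011,0.002,0,-0.3,0,0.1, 0.0003,0.011,0.002,0,-0.3,0,0.1, 0.0003,0.011,0.002,0,-0.3,0,0.1, 0.0003,0.011,0.002,0,-0.3,0,0.1, 0.0003,0.011,0.002,0,-0.3,0,0.1, 0.0003,0.011,0.002,0,-0.3,0,0.1]'; python3 - <<'E'
from h import *
show()
im=imaging.snapshot("scene")[:,:,::-1]; x,y,w,h=95,180,130,97; k=6
cv2.imwrite(f"pics/scene2.png",cv2.convertScaleAbs(cv2.resize(im[y:y+h,x:x+w],None,fx=k,fy=k,interpolation=cv2.INTER_CUBIC),alpha=1.7))
E
```

```text
time: 3.53
ee_pos: [0.5882, -0.3176, 0.0068]
orientation: [-0.705, 0.705, 0.057, -0.057]
contact_force: [-0.0, -0.7, -0.5]
grip_width: 0.0504
t 3.53 pos [ 0.5882 -0.3176  0.0068] F [-0.05 -0.7  -0.48] T [-0.067 -0.116 -0.046] w 0.0504
axes x,y,z:
 [[ 0.987   0.1605  0.0002]
 [ 0.0002 -0.0002 -1.    ]
 [-0.1605  0.987  -0.0002]] yawx 9.233379055100148 q [-0.6754  0.6107  1.4472  0.      1.0834 -0.8366]
```

View pics/scene2.png

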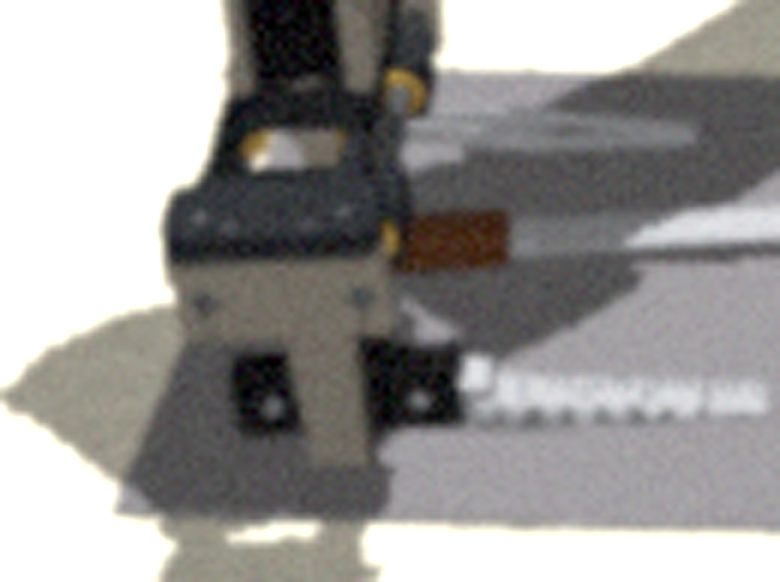

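The finger straddles the handle at mid-length, crop (335,400). Closing now.

```bash
python3 -m inch '[0,0,0,0,0,0,-0.3, 0,0,0,0,0,0,-0.5, 0,0,0,0,0,0,-0.7, 0,0,0,0,0,0,-1, 0,0,0,0,0,0,-1, 0,0,0,0,0,0,-1, 0,0,0,0,0,0,-1, 0,0,0,0,0,0,-1, 0,0,0,0,0,0,-1, 0,0,0,0,0,0,-1]' 60; python3 -c "
from h import *
show()"
```

```text
time: 4.42
ee_pos: [0.5883, -0.3175, 0.0067]
orientation: [-0.705, 0.705, 0.057, -0.057]
contact_force: [1.0, 0.4, -0.5]
grip_width: 0.0155
t 4.42 pos [ 0.5883 -0.3175  0.0067] F [ 1.    0.4  -0.53] T [-0.084 -0.287  0.029] w 0.0155
axes x,y,z:
 [[ 0.987   0.1605  0.0003]
 [ 0.0003 -0.0001 -1.    ]
 [-0.1605  0.987  -0.0002]] yawx 9.235664321805467 q [-0.6753  0.6109  1.4472  0.0001  1.0832 -0.8366]
```

```bash
python3 -m inch '[0,-0.004,0,0,0,0,-1, 0,-0.012,0,0,0,0,-1, 0,-0.025,0,0,0,0,-1, 0,-0.045,0,0,0,0,-1, 0,-0.065,0,0,0,0,-1, 0,-0.085,0,0,0,0,-1, 0,-0.1,0,0,0,0,-1, 0,-0.11,0,0,0,0,-1, 0,-0.113,0,0,0,0,-1, 0,-0.113,0,0,0,0,-1]'; python3 - <<'E'
from h import *
show()
u=np.array([np.cos(1.505),np.sin(1.505)]); c=np.array([.5256,.1785])
p=c-u*.212; print(p,rel([*p,.118],-3.8))
im=imaging.snapshot("scene")[:,:,::-1]; x,y,w,h=75,130,170,127; k=4.7
cv2.imwrite(f"pics/scene3.png",cv2.convertScaleAbs(cv2.resize(im[y:y+h,x:x+w],None,fx=k,fy=k,interpolation=cv2.INTER_CUBIC),alpha=1.7))
E
```

```text
time: 5.25
ee_pos: [0.5886, -0.3179, 0.121]
orientation: [-0.704, 0.705, 0.057, -0.056]
contact_force: [0.1, -0.6, -1.6]
grip_width: 0.0155
t 5.25 pos [ 0.5886 -0.3179  0.121 ] F [ 0.13 -0.64 -1.63] T [-0.043 -0.121 -0.027] w 0.0155
axes x,y,z:
 [[ 0.987   0.1605  0.0013]
 [ 0.0015 -0.0013 -1.    ]
 [-0.1605  0.987  -0.0015]] yawx 9.23738921602709 q [-0.6754  0.4722  1.3975 -0.      1.2699 -0.8366]
[ 0.5117 -0.033 ] (array([-30.1797,   2.4845, 293.486 ]), array([ 0.077 , 13.0373,  0.0836]))
```

View pics/scene3.png

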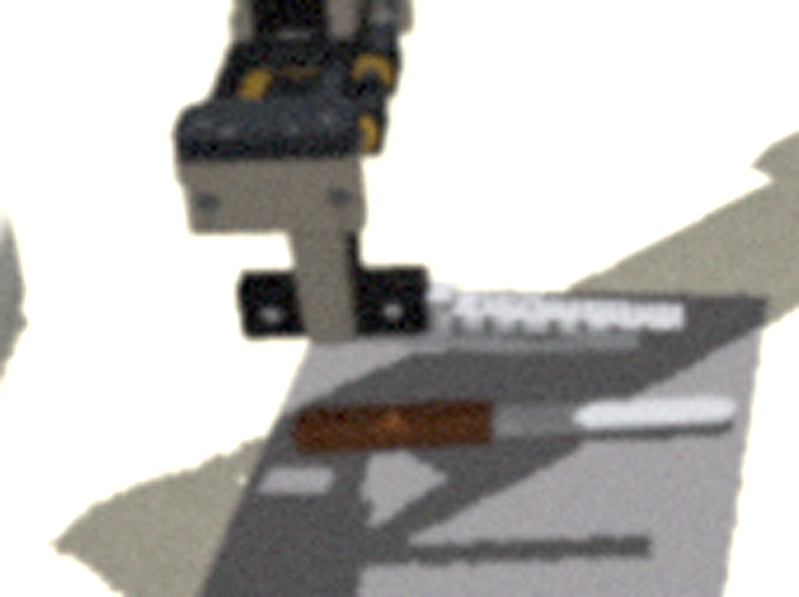

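The gauge is held level (blade at crop (560,310)) and the other tools are undisturbed. Moving to the staging point in front of the tester.

```bash
python3 -m inch '[-0.003,0,0.025,0,1,0,-1, -0.006,0,0.06,0,3,0,-1, -0.009,0,0.095,0,5,0,-1, -0.012,0,0.13,0,6,0,-1, -0.016,0,0.165,0,8,0,-1, -0.02,0,0.2,0,9,0,-1, -0.024,0,0.235,0,11,0,-1, -0.028,0,0.27,0,12,0,-1, -0.03,0,0.29,0,13,0,-1, -0.03,0,0.293,0,13,0,-1]'; python3 -m inch '[0,0,0,0,0,0,-1,0,0,0,0,0,0,-1,0,0,0,0,0,0,-1,0,0,0,0,0,0,-1,0,0,0,0,0,0,-1,0,0,0,0,0,0,-1,0,0,0,0,0,0,-1,0,0,0,0,0,0,-1,0,0,0,0,0,0,-1,0,0,0,0,0,0,-1]' ; python3 - <<'E'
from h import *
show()
for n,(x,y,w,h) in (("scene",(300,130,200,150)),("top",(170,180,140,105))):
    im=imaging.snapshot(n)[:,:,::-1]; k=800/w; cv2.imwrite(f"pics/{n}4raw.png",im)
    cv2.imwrite(f"pics/{n}4.png",cv2.convertScaleAbs(cv2.resize(im[y:y+h,x:x+w],None,fx=k,fy=k,interpolation=cv2.INTER_CUBIC),alpha=1.5))
E
```

```text
time: 6.13
ee_pos: [0.509, -0.0294, 0.1178]
orientation: [0.708, -0.706, 0.024, -0.021]
contact_force: [-0.3, -0.7, -1.8]
grip_width: 0.0158
time: 6.97
ee_pos: [0.5115, -0.0331, 0.1196]
orientation: [0.707, -0.707, 0.023, -0.023]
contact_force: [0.3, -0.4, -1.5]
grip_width: 0.0152
t 6.97 pos [ 0.5115 -0.0331  0.1196] F [ 0.31 -0.42 -1.53] T [-0.04  -0.095  0.076] w 0.0152
axes x,y,z:
 [[ 0.9978 -0.0656 -0.    ]
 [-0.      0.     -1.    ]
 [ 0.0656  0.9978  0.    ]] yawx -3.7639165474166796 q [-0.3008  0.0929  1.8654  0.      1.1833 -0.2351]
```

View pics/scene4.png

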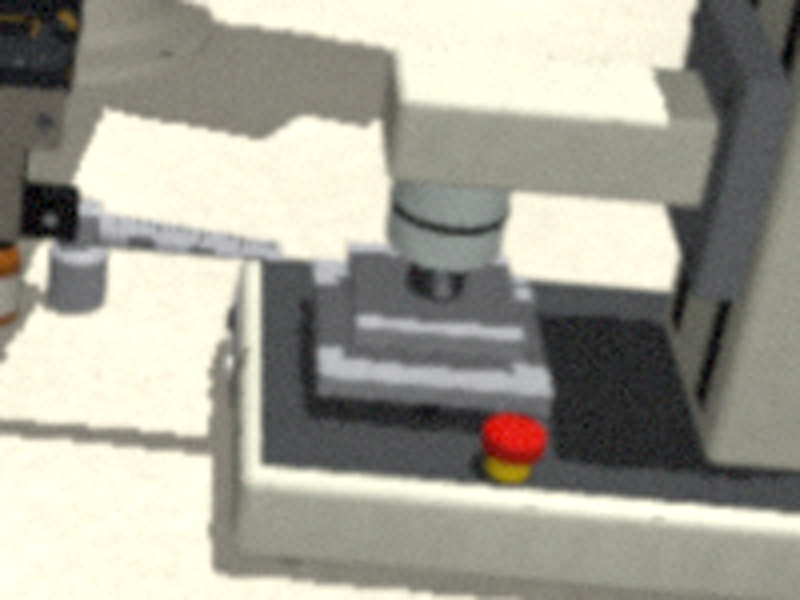

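View pics/top4.png

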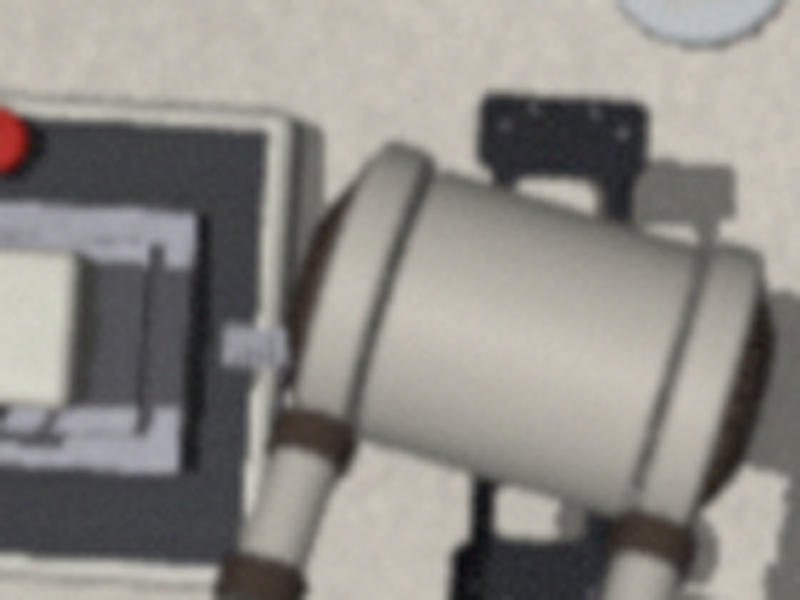

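View pics/scene4raw.png

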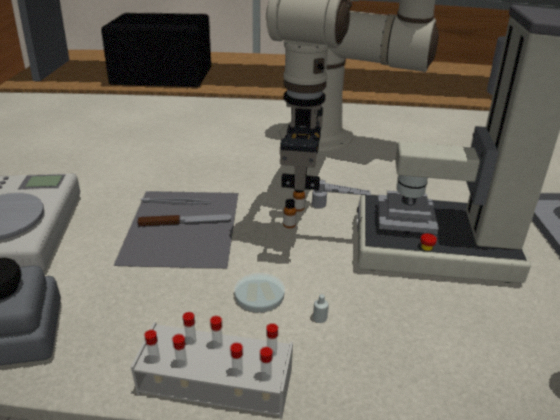

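```bash
python3 - <<'E'
from h import *
np.set_printoptions(precision=4,suppress=True)
px=uncrop([(222,345),(225,325),(225,368),(300,370),(400,150)],170,180,800/140)
for z in(.1175,.35,.4): print(z,world("top",px,z))
p,yaw=np.array([.5256,.1785]),1.505
c,s=np.cos(yaw),np.sin(yaw)
T=lambda b:np.array([p[0]+(c*b[0]-s*b[1])*1e-3,p[1]+(s*b[0]+c*b[1])*1e-3,b[2]*1e-3])
# expected tip position
st=monitor.state()['ee_pos'];tip=st+np.array([c*.137,s*.137,-.0037]);print(tip)
for n,o,k in(("scene",(300,130),4),("top",(170,180),800/140)):
    q=proj(n,[tip,tip+[0,0,.002]+.008*np.array([s,-c,0]),T((-40,-40,91)),T((-40,-30,200)),T((-40,30,200)),T((-40,-30,215))]);print(n,q,(q-o+.5)*k-.5)
E
```

```text
0.1175 [[0.5203 0.1043 0.1175]
 [0.5284 0.1032 0.1175]
 [0.5109 0.1031 0.1175]
 [0.5098 0.0724 0.1175]
 [0.5996 0.0315 0.1175]]
0.35 [[0.5138 0.0691 0.35  ]
 [0.5202 0.0681 0.35  ]
 [0.5064 0.0681 0.35  ]
 [0.5056 0.044  0.35  ]
 [0.576  0.0119 0.35  ]]
0.4 [[0.5124 0.0615 0.4   ]
 [0.5184 0.0606 0.4   ]
 [0.5055 0.0605 0.4   ]
 [0.5047 0.0379 0.4   ]
 [0.5709 0.0077 0.4   ]]
[0.5205 0.1036 0.1159]
scene [[369.4334 192.5214]
 [369.6021 193.719 ]
 [386.7029 216.0204]
 [394.1151 162.5416]
 [392.3813 148.2257]
 [395.2147 155.0931]] [[279.2336 251.5858]
 [279.9082 256.376 ]
 [348.3115 345.5817]
 [377.9602 131.6662]
 [371.0251  74.403 ]
 [382.3588 101.8724]]
top [[208.8478 239.8729]
 [208.9561 236.4238]
 [197.0358 222.5704]
 [187.8425 223.9451]
 [185.8115 251.7347]
 [186.4653 223.5142]] [[224.3447 344.4882]
 [224.9632 324.7789]
 [156.8476 245.6168]
 [104.3142 253.472 ]
 [ 92.7086 412.2696]
 [ 96.4447 251.0096]]
```

The held tip is where I predicted, at scene crop (279,254) and top crop (224,345). Next I'll bring it over the front ledge of the lower plate.

```bash
python3 -m inch '[0,0,0.006,0,0,0,-1, 0,0,0.014,0,0,0,-1, 0,0,0.022,0,0,0,-1, 0,0.005,0.026,0,0,0,-1, 0,0.012,0.026,0,0,0,-1, 0,0.018,0.026,0,0,0,-1, 0,0.022,0.026,0,0,0,-1, 0,0.024,0.026,0,0,0,-1, 0,0.025,0.026,0,0,0,-1, 0,0.025,0.026,0,0,0,-1]';  python3 - <<'E'
from h import *
show()
for n,(x,y,w,h) in (("scene",(360,160,100,75)),("top",(170,200,80,60))):
    im=imaging.snapshot(n)[:,:,::-1]; k=800/w; cv2.imwrite(f"pics/{n}5raw.png",im)
    cv2.imwrite(f"pics/{n}5.png",cv2.convertScaleAbs(cv2.resize(im[y:y+h,x:x+w],None,fx=k,fy=k,interpolation=cv2.INTER_CUBIC),alpha=1.3))
E
```

```text
time: 7.9
ee_pos: [0.513, -0.0073, 0.0943]
orientation: [0.707, -0.707, 0.024, -0.023]
contact_force: [0.7, -0.8, -2.1]
grip_width: 0.0154
t 7.9 pos [ 0.513  -0.0073  0.0943] F [ 0.65 -0.78 -2.09] T [-0.069 -0.072 -0.014] w 0.0154
axes x,y,z:
 [[ 0.9978 -0.066  -0.0005]
 [-0.0005  0.0001 -1.    ]
 [ 0.066   0.9978  0.0001]] yawx -3.783118646223809 q [-0.2501  0.1291  1.8813 -0.      1.1317 -0.1841]
```

View pics/scene5.png

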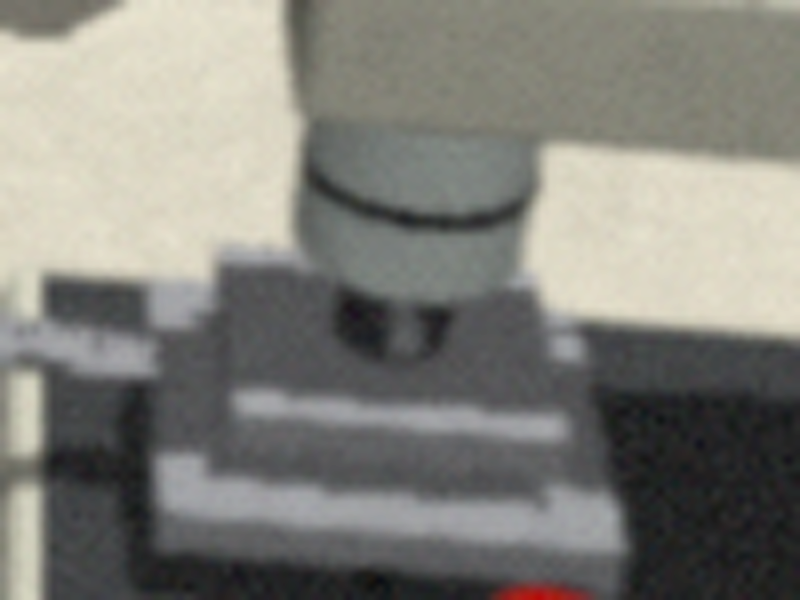

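View pics/top5.png

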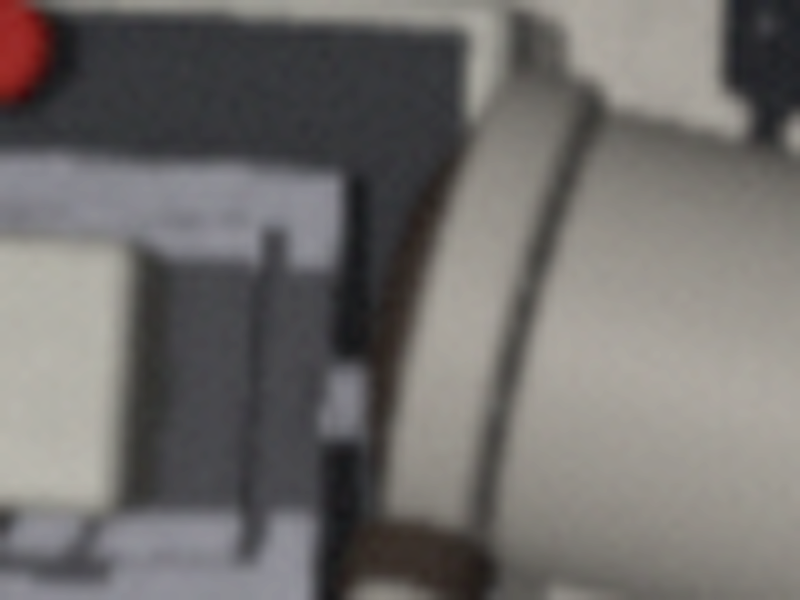

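The tip is right at the lower plate's front edge (top crop (320,400)), laterally centred and about 5 mm above the plate. I'll advance 7 mm and lower until contact.

```bash
python3 -m inch '[0,0,0.002,0,0,0,-1, 0,0,0.005,0,0,0,-1, 0,0,0.007,0,0,0,-1, 0,0.0005,0.007,0,0,0,-1, 0,0.001,0.007,0,0,0,-1, 0,0.0015,0.007,0,0,0,-1, 0,0.002,0.007,0,0,0,-1, 0,0.002,0.007,0,0,0,-1, 0,0.002,0.007,0,0,0,-1, 0,0.002,0.007,0,0,0,-1]';  python3 -c "
from h import *
show()"
```

```text
time: 8.83
ee_pos: [0.5137, -0.0002, 0.0926]
orientation: [0.707, -0.707, 0.023, -0.023]
contact_force: [-0.5, 0.2, -2.2]
grip_width: 0.0158
t 8.83 pos [ 0.5137 -0.0002  0.0926] F [-0.5   0.2  -2.16] T [-0.086 -0.086 -0.035] w 0.0158
axes x,y,z:
 [[ 0.9978 -0.0657 -0.    ]
 [-0.      0.     -1.    ]
 [ 0.0657  0.9978  0.    ]] yawx -3.7663129719644273 q [-0.236   0.1325  1.8813  0.      1.1278 -0.1703]
```

```bash
python3 -m inch '[0,0.0005,0,0,0,0,-1, 0,0.001,0,0,0,0,-1, 0,0.0015,0,0,0,0,-1, 0,0.002,0,0,0,0,-1, 0,0.0025,0,0,0,0,-1, 0,0.003,0,0,0,0,-1, 0,0.003,0,0,0,0,-1, 0,0.003,0,0,0,0,-1, 0,0.003,0,0,0,0,-1, 0,0.003,0,0,0,0,-1]'; python3 -c "
from h import *
show()"
```

```text
time: 9.67
ee_pos: [0.5137, -0.0002, 0.0896]
orientation: [-0.707, 0.707, -0.023, 0.023]
contact_force: [0.2, -0.0, -1.4]
grip_width: 0.0154
t 9.67 pos [ 0.5137 -0.0002  0.0896] F [ 0.18 -0.   -1.36] T [-0.035 -0.067  0.022] w 0.0154
axes x,y,z:
 [[ 0.9978 -0.0656  0.    ]
 [ 0.     -0.     -1.    ]
 [ 0.0656  0.9978 -0.    ]] yawx -3.7639679639824197 q [-0.2359  0.1368  1.8831 -0.      1.1216 -0.1703]
```

```bash
for i in 1; do python3 -m inch '[0,0.0003,0,0,0,0,-1, 0,0.0005,0,0,0,0,-1, 0,0.0007,0,0,0,0,-1, 0,0.0007,0,0,0,0,-1, 0,0.0007,0,0,0,0,-1, 0,0.0007,0,0,0,0,-1, 0,0.0007,0,0,0,0,-1, 0,0.0007,0,0,0,0,-1, 0,0.0007,0,0,0,0,-1, 0,0.0007,0,0,0,0,-1]'; python3 -c "
from h import *
show()"; done
```

```text
time: 10.5
ee_pos: [0.5136, -0.0002, 0.0889]
orientation: [0.707, -0.707, 0.023, -0.023]
contact_force: [0.1, -0.4, -1.9]
grip_width: 0.0155
t 10.5 pos [ 0.5136 -0.0002  0.0889] F [ 0.14 -0.37 -1.91] T [-0.089 -0.107 -0.003] w 0.0155
axes x,y,z:
 [[ 0.9978 -0.0656 -0.    ]
 [-0.      0.     -1.    ]
 [ 0.0656  0.9978  0.    ]] yawx -3.762301318093631 q [-0.2359  0.1379  1.8836  0.      1.1201 -0.1703]
```

```bash
python3 -m inch '[0,0.0003,0,0,0,0,-1, 0,0.0005,0,0,0,0,-1, 0,0.0005,0,0,0,0,-1, 0,0.0005,0,0,0,0,-1, 0,0.0005,0,0,0,0,-1, 0,0.0005,0,0,0,0,-1, 0,0.0005,0,0,0,0,-1, 0,0.0005,0,0,0,0,-1, 0,0.0005,0,0,0,0,-1, 0,0.0005,0,0,0,0,-1]'; python3 -c "
from h import *
show()"
```

```text
time: 11.33
ee_pos: [0.5137, -0.0002, 0.0885]
orientation: [-0.707, 0.707, -0.023, 0.023]
contact_force: [-0.5, 0.4, -0.7]
grip_width: 0.0155
t 11.33 pos [ 0.5137 -0.0002  0.0885] F [-0.47  0.42 -0.71] T [-0.015 -0.075  0.052] w 0.0155
axes x,y,z:
 [[ 0.9978 -0.0657  0.0001]
 [ 0.0001 -0.0001 -1.    ]
 [ 0.0657  0.9978 -0.    ]] yawx -3.765700947622951 q [-0.236   0.1386  1.8839 -0.      1.119  -0.1703]
```

```bash
python3 -m inch '[0,0.0002,0,0,0,0,-1, 0,0.0004,0,0,0,0,-1, 0,0.0004,0,0,0,0,-1, 0,0.0004,0,0,0,0,-1, 0,0.0004,0,0,0,0,-1, 0,0.0004,0,0,0,0,-1, 0,0.0004,0,0,0,0,-1, 0,0.0004,0,0,0,0,-1, 0,0.0004,0,0,0,0,-1, 0,0.0004,0,0,0,0,-1]'; python3 -c "
from h import *
show()"
```

```text
time: 12.17
ee_pos: [0.5137, -0.0002, 0.0881]
orientation: [-0.707, 0.707, -0.023, 0.023]
contact_force: [0.6, -1.4, 0.6]
grip_width: 0.0158
t 12.17 pos [ 0.5137 -0.0002  0.0881] F [ 0.61 -1.38  0.62] T [-0.052 -0.097  0.038] w 0.0158
axes x,y,z:
 [[ 0.9978 -0.0656  0.0002]
 [ 0.0002 -0.0001 -1.    ]
 [ 0.0656  0.9978 -0.0001]] yawx -3.763120381886749 q [-0.2359  0.1391  1.8841 -0.0001  1.1182 -0.1702]
```

Contact is about 2 N vertical on the lower plate, at TCP z = 0.0881. Sliding in now, 20 mm to start.

```bash
python3 -m inch '[0,0,0.001,0,0,0,-1, 0,0,0.003,0,0,0,-1, 0,0,0.006,0,0,0,-1, 0,0,0.009,0,0,0,-1, 0,0,0.012,0,0,0,-1, 0,0,0.015,0,0,0,-1, 0,0,0.018,0,0,0,-1, 0,0,0.019,0,0,0,-1, 0,0,0.02,0,0,0,-1, 0,0,0.02,0,0,0,-1]'; python3 - <<'E'
from h import *
show()
for n,(x,y,w,h) in (("scene",(360,160,100,75)),("top",(170,200,80,60))):
    im=imaging.snapshot(n)[:,:,::-1]; k=800/w; cv2.imwrite(f"pics/{n}6raw.png",im)
    cv2.imwrite(f"pics/{n}6.png",cv2.convertScaleAbs(cv2.resize(im[y:y+h,x:x+w],None,fx=k,fy=k,interpolation=cv2.INTER_CUBIC),alpha=1.3))
E
```

```text
time: 13.0
ee_pos: [0.515, 0.0201, 0.088]
orientation: [0.707, -0.707, 0.023, -0.023]
contact_force: [-0.1, -0.3, 1.8]
grip_width: 0.0153
t 13.0 pos [0.515  0.0201 0.088 ] F [-0.06 -0.34  1.83] T [ 0.039 -0.119 -0.039] w 0.0153
axes x,y,z:
 [[ 0.9979 -0.0654  0.0001]
 [ 0.0001  0.0002 -1.    ]
 [ 0.0654  0.9979  0.0002]] yawx -3.7511718032311627 q [-0.196   0.1434  1.8794  0.0003  1.1188 -0.1306]
```

View pics/scene6.png

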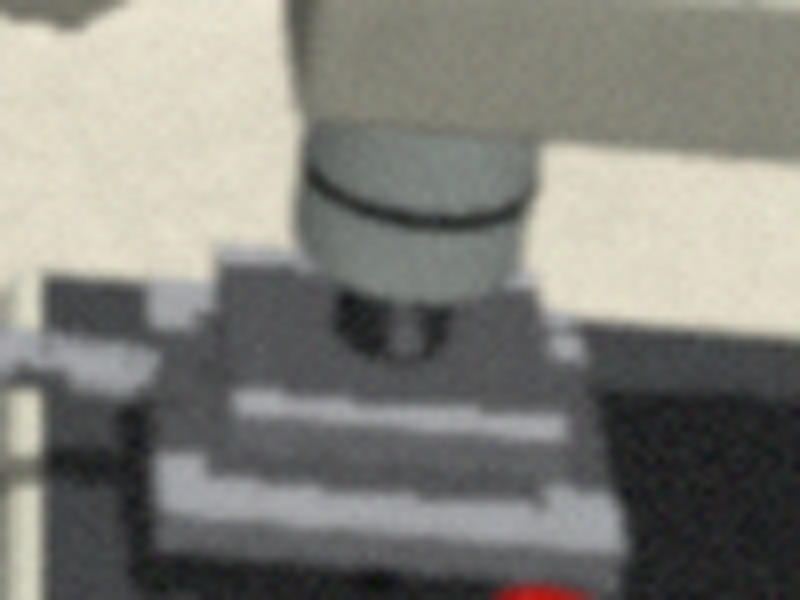

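View pics/top6.png

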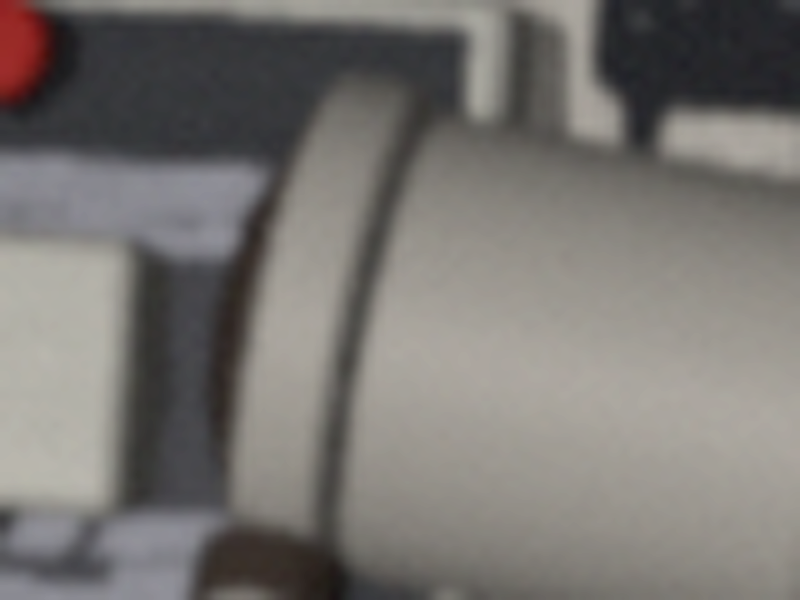

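```bash
python3 -m inch '[0,-0.0002,0.0003,0,0,0,-1, 0,-0.0002,0.0006,0,0,0,-1, 0,-0.0002,0.001,0,0,0,-1, 0,-0.0002,0.0014,0,0,0,-1, 0,-0.0002,0.0018,0,0,0,-1, 0,-0.0002,0.0022,0,0,0,-1, 0,-0.0002,0.0026,0,0,0,-1, 0,-0.0002,0.003,0,0,0,-1, 0,-0.0002,0.0034,0,0,0,-1, 0,-0.0002,0.0038,0,0,0,-1]'; python3 -c "
from h import *
show()"
```

```text
time: 13.93
ee_pos: [0.5152, 0.0236, 0.0882]
orientation: [-0.707, 0.707, -0.023, 0.023]
contact_force: [0.1, -1.8, 1.1]
grip_width: 0.0154
t 13.93 pos [0.5152 0.0236 0.0882] F [ 0.11 -1.82  1.13] T [-0.121 -0.076  0.002] w 0.0154
axes x,y,z:
 [[ 0.9978 -0.0656 -0.    ]
 [-0.     -0.     -1.    ]
 [ 0.0656  0.9978 -0.    ]] yawx -3.7589095573677986 q [-0.1888  0.1441  1.8782 -0.      1.1193 -0.1232]
```

```bash
for i in 1; do python3 -m inch '[0,0,0.0003,0,0,0,-1, 0,-0.0001,0.0006,0,0,0,-1, 0,-0.0001,0.001,0,0,0,-1, 0,-0.0001,0.0014,0,0,0,-1, 0,-0.0001,0.0018,0,0,0,-1, 0,-0.0001,0.0022,0,0,0,-1, 0,-0.0001,0.0026,0,0,0,-1, 0,-0.0001,0.003,0,0,0,-1, 0,-0.0001,0.0034,0,0,0,-1, 0,-0.0001,0.0038,0,0,0,-1]'; python3 -c "
from h import *
show()"; done
```

```text
time: 14.77
ee_pos: [0.5154, 0.0274, 0.0883]
orientation: [0.707, -0.707, 0.023, -0.023]
contact_force: [0.2, -1.9, 0.2]
grip_width: 0.0156
t 14.77 pos [0.5154 0.0274 0.0883] F [ 0.16 -1.86  0.15] T [-0.143 -0.054 -0.015] w 0.0156
axes x,y,z:
 [[ 0.9978 -0.0657 -0.    ]
 [-0.      0.     -1.    ]
 [ 0.0657  0.9978  0.    ]] yawx -3.76492361297783 q [-0.1813  0.145   1.8769  0.      1.1197 -0.1156]
```

```bash
python3 -m inch '[0,0,0.0003,0,0,0,-1, 0,0,0.0006,0,0,0,-1, 0,0,0.001,0,0,0,-1, 0,0,0.0014,0,0,0,-1, 0,0,0.0018,0,0,0,-1, 0,0,0.0022,0,0,0,-1, 0,0,0.0026,0,0,0,-1, 0,0,0.003,0,0,0,-1, 0,0,0.0034,0,0,0,-1, 0,0,0.0038,0,0,0,-1]'; python3 -c "
from h import *
show()"
```

```text
time: 15.6
ee_pos: [0.5157, 0.0312, 0.0883]
orientation: [0.707, -0.707, 0.023, -0.023]
contact_force: [-0.6, -2.4, 0.6]
grip_width: 0.0156
t 15.6 pos [0.5157 0.0312 0.0883] F [-0.61 -2.38  0.64] T [-0.182 -0.113  0.013] w 0.0156
axes x,y,z:
 [[ 0.9978 -0.0657  0.    ]
 [ 0.      0.     -1.    ]
 [ 0.0657  0.9978  0.    ]] yawx -3.7661649924684375 q [-0.1738  0.1462  1.8756  0.      1.1198 -0.1081]
```

```bash
python3 -m inch '[0,0,0.0003,0,0,0,-1, 0,0,0.0006,0,0,0,-1, 0,0,0.0009,0,0,0,-1, 0,0,0.0012,0,0,0,-1, 0,0,0.0015,0,0,0,-1, 0,0,0.0018,0,0,0,-1, 0,0,0.0021,0,0,0,-1, 0,0,0.0024,0,0,0,-1, 0,0,0.0027,0,0,0,-1, 0,0,0.003,0,0,0,-1]'; python3 -c "
from h import *
show()"
```

```text
time: 16.43
ee_pos: [0.5159, 0.0342, 0.0883]
orientation: [0.707, -0.707, 0.023, -0.023]
contact_force: [-0.2, -1.5, 0.5]
grip_width: 0.0155
t 16.43 pos [0.5159 0.0342 0.0883] F [-0.2  -1.46  0.5 ] T [-0.13  -0.037  0.006] w 0.0155
axes x,y,z:
 [[ 0.9978 -0.0657 -0.    ]
 [-0.      0.     -1.    ]
 [ 0.0657  0.9978  0.    ]] yawx -3.7657041834690963 q [-0.1679  0.1472  1.8745 -0.      1.1199 -0.1022]
```

Only sliding friction so far (about 1.5–2 N). Continuing.

```bash
python3 -m inch '[0,0,0.0003,0,0,0,-1, 0,0,0.0006,0,0,0,-1, 0,0,0.001,0,0,0,-1, 0,0,0.0014,0,0,0,-1, 0,0,0.0018,0,0,0,-1, 0,0,0.0022,0,0,0,-1, 0,0,0.0026,0,0,0,-1, 0,0,0.003,0,0,0,-1, 0,0,0.0034,0,0,0,-1, 0,0,0.0038,0,0,0,-1]'; python3 -c "
from h import *
show()"
```

```text
time: 17.27
ee_pos: [0.5162, 0.038, 0.0883]
orientation: [-0.707, 0.707, -0.023, 0.023]
contact_force: [-0.3, -1.8, 0.6]
grip_width: 0.0152
t 17.27 pos [0.5162 0.038  0.0883] F [-0.34 -1.83  0.57] T [-0.191 -0.031  0.046] w 0.0152
axes x,y,z:
 [[ 0.9978 -0.0657  0.    ]
 [ 0.     -0.     -1.    ]
 [ 0.0657  0.9978 -0.    ]] yawx -3.7643994162312864 q [-0.1604  0.1484  1.8731 -0.      1.1201 -0.0946]
```

```bash
python3 -m inch '[0,0,0.0003,0,0,0,-1, 0,0,0.0006,0,0,0,-1, 0,0,0.0009,0,0,0,-1, 0,0,0.0012,0,0,0,-1, 0,0,0.0015,0,0,0,-1, 0,0,0.0018,0,0,0,-1, 0,0,0.0021,0,0,0,-1, 0,0,0.0024,0,0,0,-1, 0,0,0.0027,0,0,0,-1, 0,0,0.003,0,0,0,-1]'; python3 -c "
from h import *
show()"
```

```text
time: 18.1
ee_pos: [0.5164, 0.041, 0.0883]
orientation: [-0.707, 0.707, -0.023, 0.023]
contact_force: [-0.2, -2.1, 1.6]
grip_width: 0.0155
t 18.1 pos [0.5164 0.041  0.0883] F [-0.16 -2.09  1.6 ] T [-0.202 -0.085  0.01 ] w 0.0155
axes x,y,z:
 [[ 0.9978 -0.0656  0.    ]
 [ 0.     -0.     -1.    ]
 [ 0.0656  0.9978 -0.    ]] yawx -3.7615362394708804 q [-0.1544  0.1494  1.8719 -0.      1.1202 -0.0888]
```

```bash
python3 -m inch '[0,0,0.0003,0,0,0,-1, 0,0,0.0006,0,0,0,-1, 0,0,0.0009,0,0,0,-1, 0,0,0.0012,0,0,0,-1, 0,0,0.0015,0,0,0,-1, 0,0,0.0018,0,0,0,-1, 0,0,0.0021,0,0,0,-1, 0,0,0.0024,0,0,0,-1, 0,0,0.0027,0,0,0,-1, 0,0,0.003,0,0,0,-1]'; python3 -c "
from h import *
show()"
```

```text
time: 18.93
ee_pos: [0.5166, 0.0439, 0.0883]
orientation: [-0.707, 0.707, -0.023, 0.023]
contact_force: [0.3, -2.2, 1.2]
grip_width: 0.0158
t 18.93 pos [0.5166 0.0439 0.0883] F [ 0.28 -2.16  1.24] T [-0.213 -0.093  0.034] w 0.0158
axes x,y,z:
 [[ 0.9978 -0.0657  0.    ]
 [ 0.     -0.     -1.    ]
 [ 0.0657  0.9978 -0.    ]] yawx -3.765651950810748 q [-0.1485  0.1505  1.8707 -0.      1.1204 -0.0828]
```

```bash
python3 -m inch '[0,0,0.0003,0,0,0,-1, 0,0,0.0006,0,0,0,-1, 0,0,0.0009,0,0,0,-1, 0,0,0.0012,0,0,0,-1, 0,0,0.0015,0,0,0,-1, 0,0,0.0018,0,0,0,-1, 0,0,0.0021,0,0,0,-1, 0,0,0.0024,0,0,0,-1, 0,0,0.0027,0,0,0,-1, 0,0,0.003,0,0,0,-1]'; python3 -c "
from h import *
show()"
```

```text
time: 19.77
ee_pos: [0.5167, 0.0469, 0.0883]
orientation: [-0.707, 0.707, -0.023, 0.023]
contact_force: [0.1, -2.8, 1.1]
grip_width: 0.0157
t 19.77 pos [0.5167 0.0469 0.0883] F [ 0.12 -2.84  1.12] T [-0.292 -0.111  0.023] w 0.0157
axes x,y,z:
 [[ 0.9978 -0.0657 -0.    ]
 [-0.     -0.     -1.    ]
 [ 0.0657  0.9978 -0.    ]] yawx -3.7643856683545227 q [-0.1426  0.1517  1.8694 -0.      1.1205 -0.0769]
```

```bash
python3 -m inch '[0,0,0.0002,0,0,0,-1, 0,0,0.0004,0,0,0,-1, 0,0,0.0006,0,0,0,-1, 0,0,0.0008,0,0,0,-1, 0,0,0.001,0,0,0,-1, 0,0,0.0012,0,0,0,-1, 0,0,0.0014,0,0,0,-1, 0,0,0.0016,0,0,0,-1, 0,0,0.0018,0,0,0,-1, 0,0,0.002,0,0,0,-1]'; python3 -c "
from h import *
show()"
```

```text
time: 20.6
ee_pos: [0.5169, 0.0489, 0.0883]
orientation: [-0.707, 0.707, -0.023, 0.023]
contact_force: [-0.8, -2.9, 0.9]
grip_width: 0.0155
t 20.6 pos [0.5169 0.0489 0.0883] F [-0.8  -2.93  0.86] T [-0.214 -0.058 -0.015] w 0.0155
axes x,y,z:
 [[ 0.9978 -0.0656  0.0001]
 [ 0.0001 -0.     -1.    ]
 [ 0.0656  0.9978 -0.    ]] yawx -3.7636860284435505 q [-0.1386  0.1524  1.8685 -0.      1.1206 -0.0729]
```

```bash
python3 -m inch '[0,0,0.0002,0,0,0,-1, 0,0,0.0004,0,0,0,-1, 0,0,0.0006,0,0,0,-1, 0,0,0.0008,0,0,0,-1, 0,0,0.001,0,0,0,-1, 0,0,0.0012,0,0,0,-1, 0,0,0.0014,0,0,0,-1, 0,0,0.0016,0,0,0,-1, 0,0,0.0018,0,0,0,-1, 0,0,0.002,0,0,0,-1]'; python3 -c "
from h import *
show()"
```

```text
time: 21.43
ee_pos: [0.517, 0.0509, 0.0883]
orientation: [0.707, -0.707, 0.023, -0.023]
contact_force: [-0.3, -2.7, 2.9]
grip_width: 0.0158
t 21.43 pos [0.517  0.0509 0.0883] F [-0.31 -2.67  2.93] T [-0.252 -0.006 -0.048] w 0.0158
axes x,y,z:
 [[ 0.9978 -0.0657  0.    ]
 [ 0.      0.     -1.    ]
 [ 0.0657  0.9978  0.    ]] yawx -3.7647067455768473 q [-0.1347  0.1532  1.8677  0.      1.1207 -0.069 ]
```

```bash
python3 -m inch '[0,-0.0002,0.0002,0,0,0,-1, 0,-0.0002,0.0004,0,0,0,-1, 0,-0.0002,0.0006,0,0,0,-1, 0,-0.0002,0.0008,0,0,0,-1, 0,-0.0002,0.001,0,0,0,-1, 0,-0.0002,0.0012,0,0,0,-1, 0,-0.0002,0.0014,0,0,0,-1, 0,-0.0002,0.0016,0,0,0,-1, 0,-0.0002,0.0018,0,0,0,-1, 0,-0.0002,0.002,0,0,0,-1]'; python3 -c "
from h import *
show()"
```

```text
time: 22.27
ee_pos: [0.5171, 0.053, 0.0884]
orientation: [0.707, -0.707, 0.023, -0.023]
contact_force: [-0.2, -1.5, 0.2]
grip_width: 0.0155
t 22.27 pos [0.5171 0.053  0.0884] F [-0.23 -1.53  0.18] T [-0.246 -0.095  0.046] w 0.0155
axes x,y,z:
 [[ 0.9978 -0.0657 -0.0002]
 [-0.0002  0.0001 -1.    ]
 [ 0.0657  0.9978  0.0001]] yawx -3.7672762488351057 q [-0.1308  0.1538  1.8667  0.0001  1.1212 -0.0651]
```

```bash
python3 -m inch '[0,0,0.0003,0,0,0,-1, 0,0,0.0006,0,0,0,-1, 0,0,0.0009,0,0,0,-1, 0,0,0.0012,0,0,0,-1, 0,0,0.0015,0,0,0,-1, 0,0,0.0018,0,0,0,-1, 0,0,0.0020,0,0,0,-1, 0,0,0.0022,0,0,0,-1, 0,0,0.0024,0,0,0,-1, 0,0,0.0026,0,0,0,-1]'; python3 -c "
from h import *
show()"
```

```text
time: 23.1
ee_pos: [0.5173, 0.0556, 0.0885]
orientation: [0.707, -0.707, 0.023, -0.023]
contact_force: [0.4, -1.0, 0.1]
grip_width: 0.0157
t 23.1 pos [0.5173 0.0556 0.0885] F [ 0.45 -1.01  0.08] T [-0.186 -0.101 -0.067] w 0.0157
axes x,y,z:
 [[ 0.9978 -0.0656 -0.0001]
 [-0.0001  0.     -1.    ]
 [ 0.0656  0.9978  0.    ]] yawx -3.760739568573726 q [-0.1256  0.1549  1.8654  0.      1.1214 -0.06  ]
```

```bash
python3 -m inch '[0,0,0.0002,0,0,0,-1, 0,0,0.0004,0,0,0,-1, 0,0,0.0006,0,0,0,-1, 0,0,0.0008,0,0,0,-1, 0,0,0.001,0,0,0,-1, 0,0,0.0012,0,0,0,-1, 0,0,0.0014,0,0,0,-1, 0,0,0.0016,0,0,0,-1, 0,0,0.0018,0,0,0,-1, 0,0,0.002,0,0,0,-1]'; python3 -c "
from h import *
show()"
```

```text
time: 23.93
ee_pos: [0.5174, 0.0575, 0.0885]
orientation: [0.707, -0.707, 0.023, -0.023]
contact_force: [0.3, -0.9, 0.4]
grip_width: 0.0155
t 23.93 pos [0.5174 0.0575 0.0885] F [ 0.34 -0.94  0.35] T [-0.224 -0.054  0.048] w 0.0155
axes x,y,z:
 [[ 0.9978 -0.0656 -0.    ]
 [-0.      0.     -1.    ]
 [ 0.0656  0.9978  0.    ]] yawx -3.761931456824188 q [-0.1217  0.1557  1.8644  0.      1.1215 -0.056 ]
```

```bash
python3 -m inch '[0,0,0.0002,0,0,0,-1, 0,0,0.0004,0,0,0,-1, 0,0,0.0006,0,0,0,-1, 0,0,0.0008,0,0,0,-1, 0,0,0.001,0,0,0,-1, 0,0,0.0012,0,0,0,-1, 0,0,0.0014,0,0,0,-1, 0,0,0.0016,0,0,0,-1, 0,0,0.0018,0,0,0,-1, 0,0,0.002,0,0,0,-1]'; python3 - <<'E'
from h import *
show()
im=imaging.snapshot("scene")[:,:,::-1]; x,y,w,h=310,130,140,105; k=800/w
cv2.imwrite(f"pics/scene7.png",cv2.convertScaleAbs(cv2.resize(im[y:y+h,x:x+w],None,fx=k,fy=k,interpolation=cv2.INTER_CUBIC),alpha=1.5))
E
```

```text
time: 24.77
ee_pos: [0.5176, 0.0595, 0.0885]
orientation: [0.707, -0.707, 0.023, -0.023]
contact_force: [-0.5, -1.9, -0.6]
grip_width: 0.0153
t 24.77 pos [0.5176 0.0595 0.0885] F [-0.53 -1.86 -0.6 ] T [-0.17  -0.087  0.029] w 0.0153
axes x,y,z:
 [[ 0.9978 -0.0656  0.    ]
 [ 0.      0.     -1.    ]
 [ 0.0656  0.9978  0.    ]] yawx -3.762964736350877 q [-0.1177  0.1566  1.8634  0.      1.1216 -0.0521]
```

View pics/scene7.png

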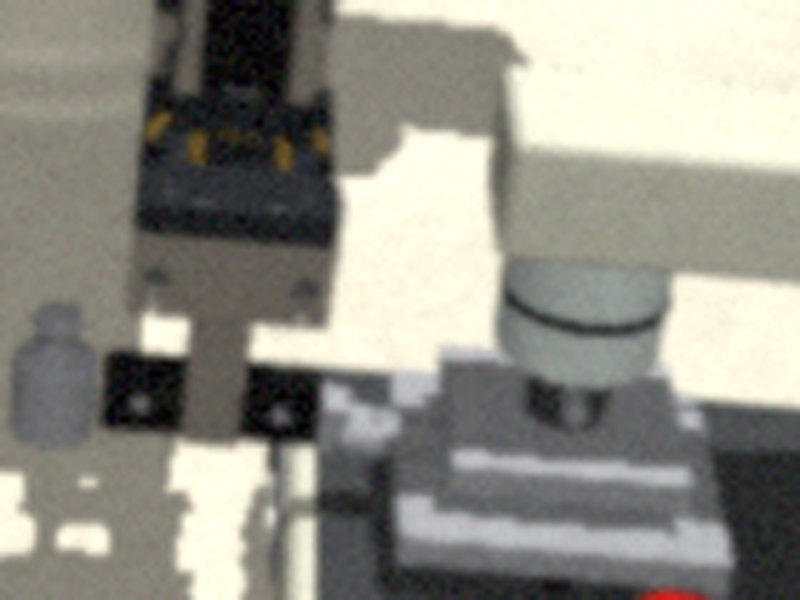

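The grip hasn't slipped: the bolster end is at crop (345,400) and the plate front at 395. The blade is about 57 mm past the upper plate's edge and drag is starting to rise without extra downward press. I'll go on in smaller steps.

```bash
python3 -m inch '[0,0,0.0001,0,0,0,-1, 0,0,0.0002,0,0,0,-1, 0,0,0.0003,0,0,0,-1, 0,0,0.0004,0,0,0,-1, 0,0,0.0005,0,0,0,-1, 0,0,0.0006,0,0,0,-1, 0,0,0.0007,0,0,0,-1, 0,0,0.0008,0,0,0,-1, 0,0,0.0009,0,0,0,-1, 0,0,0.001,0,0,0,-1]'; python3 -c "
from h import *
show()"
```

```text
time: 25.65
ee_pos: [0.5177, 0.0605, 0.0885]
orientation: [0.707, -0.707, 0.023, -0.023]
contact_force: [0.3, -2.1, 0.2]
grip_width: 0.0154
t 25.65 pos [0.5177 0.0605 0.0885] F [ 0.34 -2.11  0.19] T [-0.25  -0.072  0.002] w 0.0154
axes x,y,z:
 [[ 0.9978 -0.0656  0.    ]
 [ 0.      0.     -1.    ]
 [ 0.0656  0.9978  0.    ]] yawx -3.7641441125427275 q [-0.1158  0.157   1.8629  0.      1.1216 -0.0501]
```

```bash
python3 -m inch '[0,0,0.0001,0,0,0,-1, 0,0,0.0002,0,0,0,-1, 0,0,0.0003,0,0,0,-1, 0,0,0.0004,0,0,0,-1, 0,0,0.0005,0,0,0,-1, 0,0,0.0006,0,0,0,-1, 0,0,0.0007,0,0,0,-1, 0,0,0.0008,0,0,0,-1, 0,0,0.0009,0,0,0,-1, 0,0,0.001,0,0,0,-1]'; python3 -c "
from h import *
show()"
```

```text
time: 26.48
ee_pos: [0.5177, 0.0615, 0.0885]
orientation: [0.707, -0.707, 0.023, -0.023]
contact_force: [-0.2, -2.0, 0.9]
grip_width: 0.0152
t 26.48 pos [0.5177 0.0615 0.0885] F [-0.18 -2.01  0.92] T [-0.228 -0.069 -0.028] w 0.0152
axes x,y,z:
 [[ 0.9978 -0.0656  0.0001]
 [ 0.0001 -0.     -1.    ]
 [ 0.0656  0.9978  0.    ]] yawx -3.761895313484197 q [-0.1138  0.1575  1.8624  0.      1.1217 -0.0481]
```

```bash
python3 -m inch '[0,0,0.0002,0,0,0,-1, 0,0,0.0003,0,0,0,-1, 0,0,0.0005,0,0,0,-1, 0,0,0.0006,0,0,0,-1, 0,0,0.0008,0,0,0,-1, 0,0,0.0009,0,0,0,-1, 0,0,0.0011,0,0,0,-1, 0,0,0.0012,0,0,0,-1, 0,0,0.0014,0,0,0,-1, 0,0,0.0015,0,0,0,-1]'; python3 -c "
from h import *
show()"
```

```text
time: 27.32
ee_pos: [0.5178, 0.0629, 0.0885]
orientation: [-0.707, 0.707, -0.023, 0.023]
contact_force: [-0.7, -2.2, 0.7]
grip_width: 0.0159
t 27.32 pos [0.5178 0.0629 0.0885] F [-0.72 -2.25  0.72] T [-0.369 -0.069  0.019] w 0.0159
axes x,y,z:
 [[ 0.9978 -0.0656 -0.    ]
 [-0.     -0.0003 -1.    ]
 [ 0.0656  0.9978 -0.0003]] yawx -3.7593521066494304 q [-0.1109  0.1582  1.8616 -0.0003  1.1218 -0.0452]
```

```bash
python3 -m inch '[0,0,0.0001,0,0,0,-1, 0,0,0.0002,0,0,0,-1, 0,0,0.0003,0,0,0,-1, 0,0,0.0004,0,0,0,-1, 0,0,0.0005,0,0,0,-1, 0,0,0.0006,0,0,0,-1, 0,0,0.0007,0,0,0,-1, 0,0,0.0007,0,0,0,-1, 0,0,0.0007,0,0,0,-1, 0,0,0.0007,0,0,0,-1]'; python3 -c "
from h import *
show()"
```

```text
time: 28.15
ee_pos: [0.5179, 0.0635, 0.0885]
orientation: [-0.707, 0.707, -0.023, 0.023]
contact_force: [-0.4, -4.3, 0.7]
grip_width: 0.0152
t 28.15 pos [0.5179 0.0635 0.0885] F [-0.39 -4.27  0.74] T [-0.814  0.005 -0.005] w 0.0152
axes x,y,z:
 [[ 0.9978 -0.0657  0.    ]
 [ 0.     -0.0003 -1.    ]
 [ 0.0657  0.9978 -0.0003]] yawx -3.7654949873524592 q [-0.1096  0.1585  1.8612 -0.0003  1.1218 -0.0438]
```

Drag jumped to 4.3 N and the pitch moment rose, so the blade is touching both plates. I'll hold and re-read.

```bash
python3 -m inch '[0,0,0,0,0,0,-1,0,0,0,0,0,0,-1,0,0,0,0,0,0,-1,0,0,0,0,0,0,-1,0,0,0,0,0,0,-1,0,0,0,0,0,0,-1,0,0,0,0,0,0,-1,0,0,0,0,0,0,-1,0,0,0,0,0,0,-1,0,0,0,0,0,0,-1]' ; python3 -c "
from h import *
show()
F=[monitor.state()['contact_force'] for _ in range(3)];print(F)"
```

```text
time: 28.98
ee_pos: [0.5179, 0.0636, 0.0885]
orientation: [-0.707, 0.707, -0.023, 0.023]
contact_force: [-0.1, -4.9, 0.2]
grip_width: 0.0156
t 28.98 pos [0.5179 0.0636 0.0885] F [-0.14 -4.95  0.22] T [-0.873 -0.043  0.094] w 0.0156
axes x,y,z:
 [[ 0.9978 -0.0656  0.0001]
 [ 0.     -0.0003 -1.    ]
 [ 0.0656  0.9978 -0.0003]] yawx -3.759305795347873 q [-0.1096  0.1585  1.8612 -0.0003  1.1218 -0.0438]
[array([-0.1373, -4.9478,  0.2239]), array([-0.1373, -4.9478,  0.2239]), array([-0.1373, -4.9478,  0.2239])]
```

```bash
python3 - <<'E'
from h import *
F=[]
im=imaging.snapshot("scene")
for i in range(8): F.append(monitor.state()['contact_force']); imaging.snapshot("top")
F=np.array(F); print(F.mean(0),F.std(0)); show()
im=im[:,:,::-1]; cv2.imwrite("pics/scene8.png",im); x,y,w,h=330,160,130,97; k=6
cv2.imwrite("pics/scene8c.png",cv2.convertScaleAbs(cv2.resize(im[y:y+h,x:x+w],None,fx=k,fy=k,interpolation=cv2.INTER_CUBIC),alpha=1.6))
E
```

```text
[-0.20931604 -5.28750852  1.06311261] [0.49226719 0.52799129 0.46694592]
t 29.43 pos [0.5179 0.0635 0.0886] F [-0.39 -5.26  1.04] T [-0.868 -0.003  0.036] w 0.0154
axes x,y,z:
 [[ 0.9978 -0.0656  0.0002]
 [ 0.0002 -0.0003 -1.    ]
 [ 0.0656  0.9978 -0.0003]] yawx -3.7602036993265187 q [-0.1096  0.1584  1.8612 -0.0003  1.1218 -0.0438]
```

View pics/scene8.png

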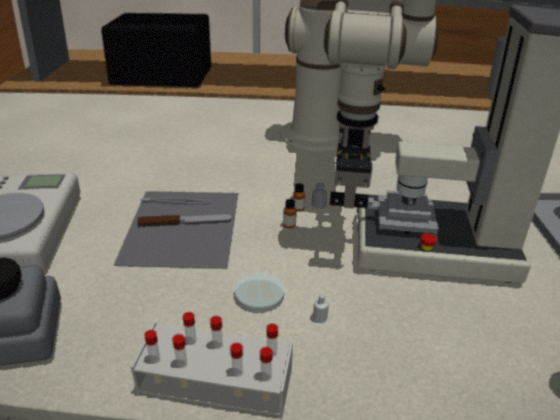

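View pics/scene8c.png

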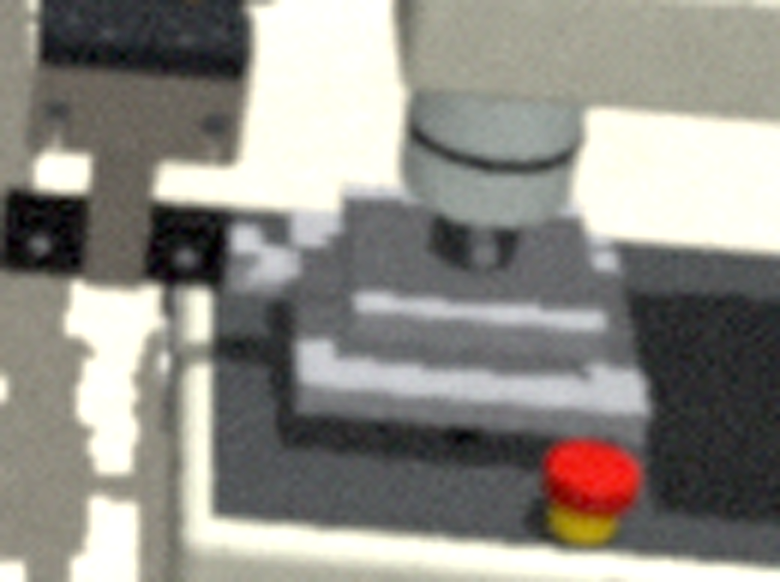

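The mean push is 5.3 N, within the 3–6 N snug range, and nothing else has moved in the scene. Handing in.

```bash
python3 -c "
from bench import workorder
print(workorder.finish_job())
from h import *
show()"
```

```text
the job is handed in; nothing more can be done
None
the job is handed in; nothing more can be done
```

I picked the gauge up by its handle and set its flat side down on the front ledge of the lower plate. I then slid the blade in along the tester's axis until it dragged on both plates. The job was handed in at about 29.5 s of the 54 s allowed, with the handle still gripped at 60 N.

- **Drag:** free sliding took about 1–3 N, then over the last 0.7 mm the push stepped up to 4.3 N and the pitch moment rose. Holding still, it averaged 5.3 ± 0.5 N, inside the 3–6 N snug range. About 1.5–2 N of that may be friction from my light downward press (about 2–3 N) rather than wedging.
- **Depth:** the tip is about 62 mm past the upper plate's front edge, which suggests a gap of about 8 mm. That is slightly over the expected 60 mm limit, but within the 2–3 mm error of the cameras and grip.
- **Position:** the tool stayed within 0.02° of vertical and the arm held its pose. The images showed no slip in the grip, and the other objects look unmoved in the last picture.
- **Not checked:** the cameras cannot see into the gap, so contact with the upper plate rests on the force readings alone. I also could not read the state again after handing in.

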